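# Jog the dish shaker from its keys

### The arm

A 6-joint arm with a two-finger parallel gripper is mounted at the origin on a cart in front of the work surface, level with it; the furniture and walls round the work are solid. World frame = base frame: x ahead of the robot, y to its left, z up, the work surface at z = 0. Lengths are in mm, angles in rad, forces in N, time in s.
With the tool pointing down it reaches from about 350 to 975 mm from the base axis. Payload 17.4 kg.
Tool frame: the origin (TCP) lies between the finger pads; the fingertips stand 8 mm ahead of it and the grasp point (between the pads) lies 11 mm behind it; z points along the fingers, y is the line along which they close (so a half turn about z gives the same grasp; the last joint's range is limited). The gripper opens to 85 mm and grips with 20 to 120 N. Pads are 22 mm wide; open, the fingers measure 114 mm over their backs; the gripper's body (76 mm by 85 mm) begins 54 mm behind the grasp point. The pads swing forward as they close: fully open they stand 13 mm farther back than shut.
Start: joints at [1.23, 0.116, 1.442, -0, 1.584, -0.038], TCP at [201.289, 644.294, 215.403] pointing down, gripper open.
Joint ranges: [-2.83, 2.83], [-0.83, 2.19], [0.07, 2.5], [-1.14, 4.28], [0.01, 3], [-2.97, 2.97]. Speed limits (rad/s): [1.89, 1.89, 2.22, 3.14, 3.14, 3.14].

### API

Orientations are given as a 3x3 rotation matrix whose columns are the frame's x, y, z axes.
In Python, from station import ctrl gives the robot as it stands.
- The arm moves only by the tool drive_tool, never from a script. Its argument "steps" is a list of rows, each a list of 3 entries, a list of its own where there are three numbers: the shift along the tool's x, y, z in mm, then the turn about the tool's z in degrees, then the finger opening in mm, from 0 to 85.4. In form: [[[dx, dy, dz], roll, jaw], ...]. A call has exactly 8 rows; each row is the pose to reach, as a shift and turn from the pose commanded when the call began, along the tool's axes at that moment; what a row does not reach only later rows make up. A row lasts 1/8 s, in which the tool goes at most 62.5 mm and 10.7 degrees, less where a joint would pass 70% of its speed; a pose out of reach is approached as far as the arm can. A call with a gripper value outside its range is refused whole. The fingers move at their own pace and stop on an object; "force" is the grip in N (left out, the last holds). Time passes only in rows, so rows that repeat a pose let the fingers close, or fill a call up. It gives the time, the measured TCP pose, the force, the opening and the grip force at its end, in the units of the state.
- ctrl.observe(): the state, without advancing time (a new reading comes with each control period).
- ctrl.capture(name): name is "side" or "top" or "wrist"; returns a dict with "image" (420x560x3 uint8, red, green, blue), "depth" (420x560 float32, mm along the optical axis (not along the pixel's ray), 0 where there is no reading), "K" (3x3 intrinsics, pixels), "pose" (4x4, takes a point from camera to world coordinates). Camera axes: x right, y down, z forward; pixel columns grow to the right and rows downward; lengths in mm; the calibration is good to about 2 mm. A picture is of the moment at which its call begins.
- ctrl.hand_in(): hands the job in; it is judged then, once.
The state is a dict: "clock": time; "joints": joint angles; "dq": joint speeds; "tau": joint torques, N m; "tool_pos": TCP position; "tool_rot": TCP orientation; "contact_force": force on the tool from outside, world axes, zero at the start; "wrist_torque": the same for the moment, N m; "opening": finger opening in mm; "gripper_force": force on a finger pad.
Only numpy, scipy, OpenCV 4.12 (cv2) and the standard library are available. Lean on these libraries where they do the work, as an engineer would, in place of code of your own. Each camera call takes 0.05 s, during which the arm holds its last target. There are 200 camera calls.

### The job

Jog the dish shaker: switch it on by pushing down the raised far end of its rocker switch (the end next to the platform), then press the square key fully down, where it stays and frees the platform, then press the long bar key fully down and keep it held: your program finishes while still holding the bar key down. Never press the round key, do not press the square or bar key before its turn, and leave the two dishes, the dropper bottle and the tape roll where they are.

Things in the scene. Friction and masses are not known exactly. Their poses are not given: they have to be found in the camera images.
- shaker: Fixed white box 204 x 284 mm. Origin: middle of its underside; x toward the platform, y left. Nearer part: deck 46 mm high with a row at x = -0.057 of four black bezels (74 x 54 x 4 mm) at y = -0.093, -0.031, 0.031, 0.093: rocker, square, round and bar key in changing order, turned with the shaker. From x = -0.007 to 0.099: platform 58 mm high, rails 65 mm high, two dishes on it.
- rocker (a joint): Rocker switch, a shallow white V 65 mm long (along the shaker x) and 28 mm wide, pivoted across its middle 54 mm above the counter; black rib on the far face. -0.2 = off (far end raised), +0.2 = on (far end down, far face level 59 mm above the counter). Starts off, within 0.05 rad. No spring: stays where it is left; 2 to 3 N on the far face moves it.
- rocker_far_face (a point): Point on the top surface of the rocker's far face, 22 mm out from the pivot toward the platform: the place to push. It moves with the rocker: about 68 mm above the counter when off, 59 mm when on.
- square_key (a joint): Square key, 27 x 27 mm white cap. Cap 12 mm above its black bezel when up, travel 7 mm straight down. 0 = up, 0.007 = fully down. No spring: friction of 3.5 N, it stays down once pressed.
- square_key_top (a point): Centre of the top face of the square key's cap; it moves with the key: 62 mm above the counter when up, 55 mm when fully down. 
- bar_key (a joint): Bar key, white cap 46 mm long (along the shaker's y) and 16 mm wide. Cap 12 mm above its black bezel when up, travel 7 mm straight down. 0 = up, 0.007 = fully down. Sprung: about 1 N starts it, 4 N holds it fully down, and it rises when let go.
- bar_key_top (a point): Centre of the top face of the bar key's cap; it moves with the key: 62 mm above the counter when up, 55 mm when fully down. 
- round_key (a joint): Round key, 29 mm diameter white cap, not to be pressed. Cap 12 mm above its black bezel when up, travel 7 mm straight down. 0 = up, 0.007 = fully down. Sprung like the bar key.
- round_key_top (a point): Centre of the top face of the round key's cap; it moves with the key: 62 mm above the counter when up, 55 mm when fully down. 
- dish_left: Clear petri dish, 58 mm diameter, 12 mm high, loose on the left half of the platform. Origin: centre of its underside.
- dish_right: Clear petri dish like the other, on the right half of the platform.
- dropper_bottle: Small white dropper bottle, 28 mm diameter, 58 mm high, standing on the counter to the left of the shaker. Origin: centre of its underside.
- tape: Roll of tape, 69 mm diameter, 18 mm high, lying on the counter to the right of the shaker. Origin: centre of its underside.

How it is judged:
By the outcome, as a careful person would: the job done as asked, in the order asked, and still so for the second after the job is handed in, while the arm keeps its last pose, push and grip.
It also fails if it takes over 38 s, if anything falls off the work surface, if the arm or the gripper's body presses on something with over 40 N, if the wrist force passes 120 N, or if a joint passes its speed limit or range.

## Working session

There is one attempt and no reset: what is moved stays moved. The work goes in short steps, Python scripts to look and compute and a tool call to move; the robot and the scene stay as the last step left them, time stands still between calls to the robot, and variables do not carry over. Pictures are saved under pics/ and viewed, at most 10 in all, crops included, and the job is handed in when it is done.

Besides the shell and the picture viewer there is one more tool, called as name(argument=value, ...), one argument or row to a line, values as JSON. drive_tool: Moves the arm, as the interface text tells. Its arguments: {"type":"object","properties":{"steps":{"type":"array","items":{"type":"array"}},"force":{"type":"number"}},"required":["steps"]}

```bash
mkdir -p pics; cat > h.py <<'E'
from station import ctrl
import cv2, numpy as np
def snap(n,f):
    c=ctrl.capture(n); cv2.imwrite(f'pics/{f}.png',cv2.cvtColor(c['image'],cv2.COLOR_RGB2BGR))
    np.savez(f'pics/{f}.npz',**c); return c
def pts(c):
    d=c['depth']; v,u=np.indices(d.shape); K=c['K']
    p=np.stack([(u-K[0,2])/K[0,0]*d,(v-K[1,2])/K[1,1]*d,d],-1)
    return p@c['pose'][:3,:3].T+c['pose'][:3,3]
E
python3 - <<'E'
from h import *
s=ctrl.observe(); print(s['clock'],s['tool_pos'],s['tool_rot'],s['opening'])
c=snap('top','top1'); print(c['pose'])
E
```

```text
0.0 [201.20978121 644.09167301 214.64444566] [[-9.54513942e-01  2.98166048e-01 -3.76551926e-04]
 [ 2.98166284e-01  9.54513280e-01 -1.12463922e-03]
 [ 2.40945820e-05 -1.18575891e-03 -9.99999297e-01]] 85.13852278613277
[[ 8.89772531e-03 -9.93148160e-01  1.16522803e-01  4.36484099e+02]
 [-9.99958511e-01 -9.06447463e-03 -9.01198242e-04 -3.66390356e+01]
 [ 1.95124137e-03 -1.16509950e-01 -9.93187608e-01  9.15585493e+02]
 [ 0.00000000e+00  0.00000000e+00  0.00000000e+00  1.00000000e+00]]
```

View pics/top1.png

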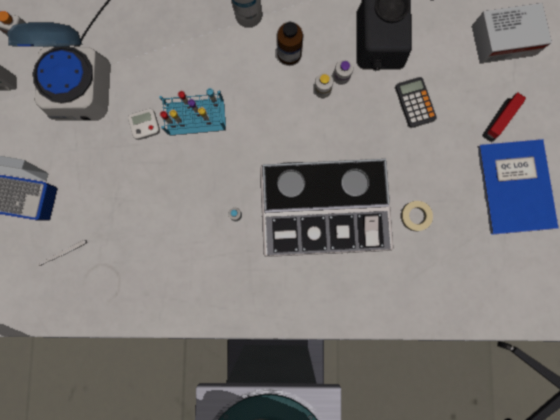

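The top view shows, from left to right: bar (285,235), round (314,233), square (343,231) and rocker (371,230). The platform is above them in the picture (+x), the bottle is at (235,214) and the tape at (417,216).

```bash
python3 - <<'E'
from h import *
c=dict(np.load('pics/top1.npz')); P=pts(c); g=cv2.cvtColor(c['image'],cv2.COLOR_RGB2GRAY)
z=P[...,2]
print(c['K'][0,0])
C=[]
for n,(u,v) in dict(bar=(285,235),round=(314,233),square=(343,231),rocker=(371,230)).items():
    w=np.zeros_like(g); w[v-19:v+20,u-13:u+14]=1
    _,l,st,ce=cv2.connectedComponentsWithStats(((g>130)&(w>0)).astype(np.uint8))
    k=l[v,u]; m=l==k; K=c['K']
    zt=60 if n=='rocker' else 62
    ray=c['pose'][:3,:3]@np.array([(ce[k][0]-K[0,2])/K[0,0],(ce[k][1]-K[1,2])/K[1,1],1]); o=c['pose'][:3,3]
    q=o+ray*(zt-o[2])/ray[2]; print(n,st[k],q.round(1),P[m].mean(0).round(1)); C.append(q)
m=(z>40)&(z<75)&(P[...,0]>300)&(P[...,0]<650)
_,l,st,_=cv2.connectedComponentsWithStats(m.astype(np.uint8)); k=l[231,343]
print(st[k]); xy=P[l==k][:,:2].astype(np.float32); r=cv2.minAreaRect(xy); print(r)
big=cv2.resize(c['image'][145:265,215:445],None,fx=3.4,fy=3.4,interpolation=cv2.INTER_CUBIC); cv2.imwrite('pics/crop1.png',big[...,::-1])
E
```

```text
398.89034210985363
bar [275 231  21   8 139] [480.7 -34.4  62. ] [480.7 -34.4  61.8]
round [308 227  12  13 125] [484.4 -95.7  62. ] [484.1 -95.3  68.6]
square [337 226  12  12 139] [ 487.9 -157.6   62. ] [ 487.9 -157.6   61.7]
rocker [365 217  14  29 348] [ 489.1 -219.9   60. ] [ 488.7 -219.    64.2]
[  260   159   133    98 11757]
((544.1275024414062, -123.01417541503906), (206.17774963378906, 283.5271301269531), 3.3174164295196533)
```

View pics/crop1.png

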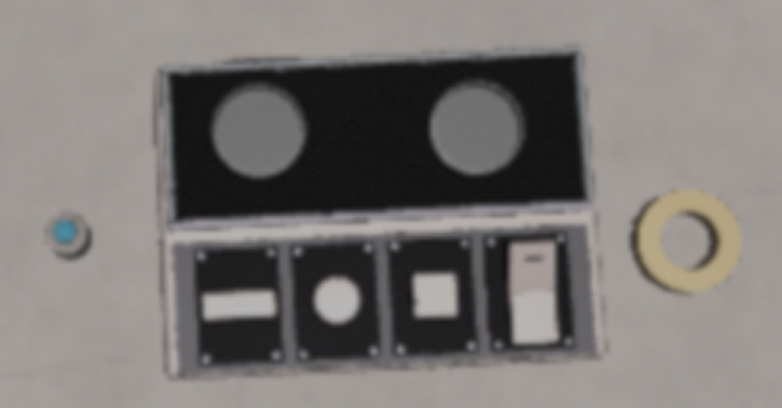

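drive_tool(
  steps=[
    [[-35, -46, 0], -5, 0],
    [[-70, -92, 0], -10, 0],
    [[-105, -138, 0], -15, 0],
    [[-140, -184, 0], -20.6, 0],
    [[-175, -230, 0], -20.6, 0],
    [[-210, -276, 0], -20.6, 0],
    [[-245, -322, 0], -20.6, 0],
    [[-280, -368, 0], -20.6, 0],
  ],
  force=40,
)

```text
clock: 1.05
tool_pos: [358.9, 207.8, 215.2]
tool_rot: [[-0.998, -0.057, 0.0], [-0.057, 0.998, 0.0], [-0.0, 0.0, -1.0]]
contact_force: [1.1, -0.7, 1.2]
opening: -0.2
gripper_force: 0.0
```

```bash
cat >> h.py <<'E'
def go(x,y,zt):  # tool-axes shift to bring the tip to x,y,zt
    s=ctrl.observe(); R=s['tool_rot']; p=s['tool_pos']
    print(s['clock'],p.round(1),s['opening'],s['contact_force'].round(1),'yaw x',np.degrees(np.arctan2(R[1,0],R[0,0])).round(2),'shift',(R.T@(np.array([x,y,zt+8])-p)).round(1))
E
python3 -c "
from h import *
go(513.3,-218.2,110)"
```

```text
1.05 [358.9 207.8 215.2] -0.2038809205839621 [ 1.1 -0.7  1.2] yaw x -176.72 shift [-129.8 -434.1   97.2]
```

drive_tool(
  steps=[
    [[-17, -58, 0], 0, 0],
    [[-35, -116, 0], 0, 0],
    [[-52, -174, 10], 0, 0],
    [[-70, -232, 25], 0, 0],
    [[-88, -290, 40], 0, 0],
    [[-105, -348, 60], 0, 0],
    [[-122, -405, 80], 0, 0],
    [[-130, -434, 97], 0, 0],
  ],
)

```text
clock: 2.05
tool_pos: [513.2, -218.9, 116.9]
tool_rot: [[-0.998, -0.055, -0.001], [-0.055, 0.998, 0.0], [0.001, 0.001, -1.0]]
contact_force: [-0.2, -0.0, -0.4]
opening: 0.0
gripper_force: 0.0
```

```bash
python3 -c "
from h import *
go(513.3,-218.2,75)
c=snap('wrist','w1'); c=snap('side','s1')"
```

```text
2.05 [ 513.2 -218.9  116.9] 0.021995027857565068 [-0.2 -0.  -0.4] yaw x -176.86 shift [-0.2  0.7 33.9]
```

View pics/w1.png

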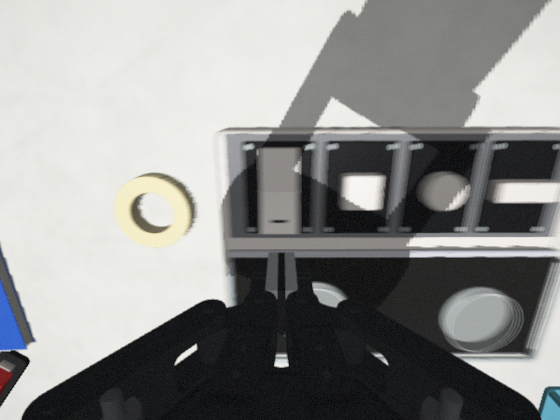

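View pics/s1.png

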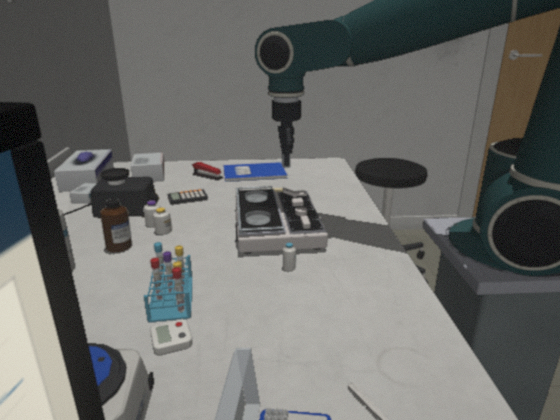

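The wrist view shows the closed fingertips at (281,255), in line with the rocker (259–301, rib at 279,221). The square key is at (362,190), the round key at (443,190) and the bar at (523,191). The side view shows the hand clear above. I'll measure once more from the wrist image.

```bash
python3 - <<'E'
from h import *
c=dict(np.load('pics/w1.npz')); P=pts(c)
for n,(u0,u1,v0,v1) in dict(rocker=(250,310,140,240),square=(330,395,160,220),round=(405,480,160,222),bar=(483,560,170,212)).items():
    m=np.zeros(P.shape[:2],bool); m[v0:v1,u0:u1]=1; m&=(P[...,2]>56)&(P[...,2]<75)
    q=P[m]; print(n,m.sum(),((np.percentile(q,2,0)+np.percentile(q,98,0))/2).round(1),np.percentile(q,[2,98],0).round(1).tolist())
print(P[225,270].round(1),P[200,280].round(1),P[170,280].round(1))
E
```

```text
rocker 3311 [ 489.6 -220.3   64.4] [[460.0, -234.0, 58.0], [519.2, -206.5, 70.7]]
square 1366 [ 487.9 -159.    60.3] [[474.9, -171.9, 57.1], [500.9, -146.0, 63.4]]
round 1254 [484.1 -97.3  60.1] [[471.2, -110.3, 56.8], [496.9, -84.3, 63.4]]
bar 1358 [481.  -37.7  59.9] [[472.7, -57.9, 56.5], [489.3, -17.5, 63.3]]
[ 515.3 -227.4   68.2] [ 497.7 -221.    61.5] [ 475.7 -222.2   59.2]
```

drive_tool(
  steps=[
    [[0, 0, 15], 0, 0],
    [[0, 0, 30], 0, 0],
    [[0, 0, 37], 0, 0],
    [[0, 0, 41], 0, 0],
    [[0, 0, 45], 0, 0],
    [[0, 0, 48], 0, 0],
    [[0, 0, 50], 0, 0],
    [[0, 0, 50], 0, 0],
  ],
)

```text
clock: 3.15
tool_pos: [513.2, -216.4, 68.3]
tool_rot: [[-0.998, -0.057, -0.0], [-0.057, 0.998, 0.0], [0.0, 0.0, -1.0]]
contact_force: [-0.2, 0.5, 0.1]
opening: -0.1
gripper_force: 0.0
```

drive_tool(
  steps=[
    [[0, -2, 1], 0, 0],
    [[0, -2, 2], 0, 0],
    [[0, -2, 3], 0, 0],
    [[0, -2, 3], 0, 0],
    [[0, -2, 4], 0, 0],
    [[0, -2, 4], 0, 0],
    [[0, -2, 4], 0, 0],
    [[0, -2, 4], 0, 0],
  ],
)

```text
clock: 4.15
tool_pos: [513.4, -218.4, 64.4]
tool_rot: [[-0.998, -0.057, 0.0], [-0.057, 0.998, -0.0], [-0.0, -0.0, -1.0]]
contact_force: [0.0, -1.1, 0.5]
opening: 0.1
gripper_force: 0.0
```

```bash
python3 -c "
from h import *
c=snap('wrist','w2')"
```

```text
(no output)
```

View pics/w2.png

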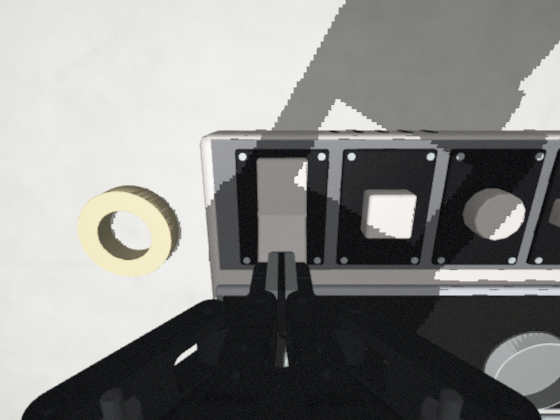

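The picture shows the fingertips over the rocker's far face at (281,258), in line with it. Contact isn't certain, so I'll keep going down in small steps.

drive_tool(
  steps=[
    [[0, 0, 0.5], 0, 0],
    [[0, 0, 1], 0, 0],
    [[0, 0, 1.5], 0, 0],
    [[0, 0, 2], 0, 0],
    [[0, 0, 2.5], 0, 0],
    [[0, 0, 3], 0, 0],
    [[0, 0, 3], 0, 0],
    [[0, 0, 3], 0, 0],
  ],
)

```text
clock: 5.2
tool_pos: [513.3, -218.4, 61.4]
tool_rot: [[-0.998, -0.057, 0.0], [-0.057, 0.998, -0.0], [-0.0, -0.0, -1.0]]
contact_force: [-0.1, 0.1, -0.2]
opening: -0.1
gripper_force: 0.0
```

```bash
python3 - <<'E'
from h import *
c=dict(np.load('pics/w2.npz')); P=pts(c)
for v in range(160,262,8): print(v,P[v,268].round(1),P[v,295].round(1))
E
```

```text
160 [ 460.4 -229.1   60.1] [ 459.5 -214.5   60. ]
168 [ 465.  -228.9   58.7] [ 464.  -214.1   59.6]
176 [ 469.2 -228.7   59.6] [ 468.6 -213.8   58.8]
184 [ 474.1 -228.5   58.2] [ 473.  -213.5   59. ]
192 [ 478.5 -228.3   59. ] [ 477.8 -213.1   58.6]
200 [ 483.3 -228.1   58.9] [ 482.3 -212.8   59.3]
208 [ 487.9 -227.9   59.5] [ 486.8 -212.5   59.9]
216 [ 492.6 -227.6   59.8] [ 491.8 -212.1   59.5]
224 [ 496.8 -227.4   61.7] [ 496.2 -211.9   60.8]
232 [ 501.1 -227.1   63.2] [ 500.3 -211.6   62.9]
240 [ 505.4 -226.9   64.7] [ 504.2 -211.5   65.3]
248 [ 509.9 -226.6   65.9] [ 508.8 -211.2   66.3]
256 [ 503.2 -226.    88.6] [ 512.7 -211.    68.5]
```

```bash
python3 - <<'E'
from h import *
c=snap('wrist','w3'); P=pts(c); go(512.5,-219,60)
for v in range(216,300,6): print(v,P[v,268].round(1),P[v,275].round(1),P[v,289].round(1),P[v,295].round(1))
s=snap('side','s2'); im=s['image'][120:260,220:345]; cv2.imwrite('pics/s2c.png',cv2.resize(im,None,fx=4.2,fy=4.2,interpolation=cv2.INTER_CUBIC)[...,::-1])
E
```

```text
5.25 [ 513.3 -218.4   61.4] 0.040425561079879956 [-0.1  0.  -0.4] yaw x -176.75 shift [ 0.9 -0.5 -6.6]
216 [ 491.9 -227.6   58.6] [ 491.8 -223.6   58.3] [ 491.2 -215.7   58.7] [ 491.2 -212.2   58.2]
222 [ 494.6 -227.4   61.1] [ 494.6 -223.4   60.6] [ 494.4 -215.5   59.9] [ 493.8 -212.2   60.8]
228 [ 497.8 -227.2   62.3] [ 497.8 -223.2   61.5] [ 497.2 -215.4   62.1] [ 497.  -212.    61.9]
234 [ 501.  -227.    63.4] [ 500.9 -223.1   62.9] [ 500.4 -215.2   63.1] [ 500.2 -211.8   63.1]
240 [ 504.3 -226.8   64.1] [ 504.4 -222.9   63.5] [ 503.3 -215.    64.7] [ 503.5 -211.6   63.8]
246 [ 507.7 -226.6   64.9] [ 507.  -222.7   65.7] [ 506.8 -214.8   65.2] [ 506.7 -211.4   65.1]
252 [ 503.7 -226.2   80.1] [ 502.5 -222.6   82.1] [ 502.7 -215.5   80.8] [ 509.7 -211.3   66.6]
258 [ 502.6 -225.9   88.8] [ 501.9 -222.5   89.7] [ 502.3 -215.7   88.2] [ 513.  -211.1   67.4]
264 [ 503.4 -225.7   93.2] [ 502.3 -222.4   94.9] [ 502.6 -215.8   93.6] [ 506.3 -212.4   86.5]
270 [ 502.8 -225.4   99.7] [ 502.3 -222.3  100.3] [ 502.6 -215.9   99.1] [ 502.6 -213.2   98.9]
276 [ 503.  -225.2  104.5] [ 502.6 -222.2  104.8] [ 502.5 -216.1  104.5] [ 502.4 -213.5  104.4]
282 [ 502.6 -225.   109.9] [ 503.  -222.1  109.1] [ 502.2 -216.2  109.8] [ 502.3 -213.7  109.4]
288 [ 502.3 -224.8  114.8] [ 502.1 -222.   114.9] [ 502.1 -216.4  114.3] [ 502.7 -213.8  113.2]
294 [ 502.2 -224.7  119.1] [ 504.7 -221.9  115.1] [ 501.6 -216.5  119.3] [ 501.2 -214.2  119.7]
```

View pics/s2c.png

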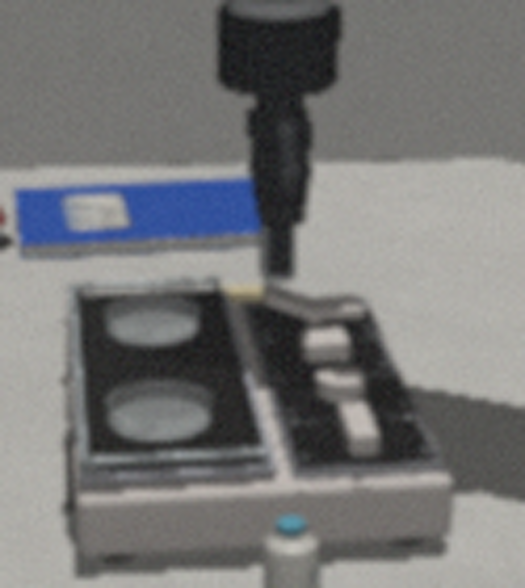

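```bash
python3 - <<'E'
from h import *
for f in('s2','s1'):
    c=dict(np.load(f'pics/{f}.npz')); P=pts(c)
    for v in range(150,192,3): print(f,v,P[v,284].round(0),P[v,287].round(0))
c=dict(np.load('pics/w1.npz')); P=pts(c)
for v in range(246,276,4): print('w1',v,P[v,275].round(1))
E
```

```text
s2 150 [ 523. -177.  187.] [ 515. -176.  187.]
s2 153 [ 523. -179.  178.] [ 515. -176.  179.]
s2 156 [ 522. -184.  169.] [ 516. -170.  173.]
s2 159 [ 522. -190.  159.] [ 516. -160.  168.]
s2 162 [ 523. -167.  159.] [ 516. -160.  161.]
s2 165 [ 523. -168.  150.] [ 516. -169.  150.]
s2 168 [ 523. -174.  141.] [ 516. -170.  142.]
s2 171 [ 523. -178.  131.] [ 514. -188.  128.]
s2 174 [ 521. -207.  113.] [ 513. -201.  115.]
s2 177 [ 521. -208.  105.] [ 513. -205.  106.]
s2 180 [ 521. -206.   97.] [ 513. -202.   98.]
s2 183 [ 521. -203.   90.] [ 513. -206.   88.]
s2 186 [ 520. -213.   78.] [ 513. -209.   79.]
s2 189 [ 520. -214.   68.] [ 512. -220.   66.]
s1 150 [ 523. -178.  187.] [ 514. -189.  183.]
s1 153 [ 522. -186.  177.] [ 515. -187.  176.]
s1 156 [ 521. -208.  162.] [ 513. -208.  162.]
s1 159 [ 521. -211.  153.] [ 513. -207.  154.]
s1 162 [ 521. -210.  145.] [ 513. -202.  148.]
s1 165 [ 521. -212.  137.] [ 513. -210.  137.]
s1 168 [ 495. -613.   -1.] [ 484. -613.   -1.]
s1 171 [ 499. -548.    9.] [ 486. -581.   -2.]
s1 174 [ 501. -513.   10.] [ 491. -510.   11.]
s1 177 [ 502. -500.    4.] [ 491. -507.    1.]
s1 180 [ 503. -489.   -3.] [ 493. -488.   -3.]
s1 183 [ 504. -461.   -3.] [ 495. -455.   -1.]
s1 186 [ 507. -426.   -1.] [ 497. -420.    1.]
s1 189 [ 520. -216.   68.] [ 512. -223.   65.]
w1 246 [ 542.7 -222.7   46. ]
w1 250 [ 542.4 -222.6   53.9]
w1 254 [ 502.1 -223.   140.4]
w1 258 [ 502.4 -223.   143.9]
w1 262 [ 502.6 -222.9  147.7]
w1 266 [ 502.5 -222.8  151.6]
w1 270 [ 502.6 -222.7  155.1]
w1 274 [ 502.7 -222.7  158.4]
```

Both cameras place the fingertips about 17 mm above the reported TCP, not 8 mm below it. I'll go by the cameras and the contact force.

drive_tool(
  steps=[
    [[1, 0, 3], 0, 0],
    [[1, 0, 6], 0, 0],
    [[1, 0, 8], 0, 0],
    [[1, 0, 10], 0, 0],
    [[1, 0, 12], 0, 0],
    [[1, 0, 14], 0, 0],
    [[1, 0, 15], 0, 0],
    [[1, 0, 15], 0, 0],
  ],
)

```text
clock: 6.3
tool_pos: [512.2, -218.4, 46.3]
tool_rot: [[-0.998, -0.057, -0.0], [-0.057, 0.998, 0.0], [0.0, 0.0, -1.0]]
contact_force: [0.7, -0.1, 0.5]
opening: -0.1
gripper_force: 0.3
```

drive_tool(
  steps=[
    [[0, 0, 1], 0, 0],
    [[0, 0, 2], 0, 0],
    [[0, 0, 3], 0, 0],
    [[0, 0, 4], 0, 0],
    [[0, 0, 4.5], 0, 0],
    [[0, 0, 5], 0, 0],
    [[0, 0, 5], 0, 0],
    [[0, 0, 5], 0, 0],
  ],
)

```text
clock: 7.3
tool_pos: [512.6, -218.5, 42.8]
tool_rot: [[-0.998, -0.057, 0.001], [-0.057, 0.998, -0.0], [-0.001, -0.0, -1.0]]
contact_force: [-5.8, 4.1, 17.4]
opening: 0.1
gripper_force: 8.9
```

```bash
python3 - <<'E'
from h import *
c=snap('wrist','w4'); P=pts(c); go(512.5,-219,60)
for v in range(150,290,8): print(v,P[v,270].round(1),P[v,295].round(1))
E
```

```text
7.35 [ 512.6 -218.6   42.8] -0.03577607136726613 [-5.5  3.3 17.6] yaw x -176.75 shift [  0.1  -0.4 -25.2]
150 [ 453.  -228.1   47.1] [ 452.3 -215.5   46.6]
158 [ 456.7 -227.9   49.2] [ 455.8 -215.4   50.5]
166 [ 460.4 -227.7   51. ] [ 459.9 -215.1   50. ]
174 [ 464.8 -227.5   49.7] [ 463.9 -214.8   50.3]
182 [ 463.8 -226.8   71.3] [ 463.3 -215.7   70.5]
190 [ 467.8 -226.7   69.8] [ 466.9 -215.5   70.7]
198 [ 472.  -226.5   68.4] [ 471.5 -215.    67.9]
206 [ 476.2 -226.4   67.2] [ 476.3 -214.5   65. ]
214 [ 480.9 -226.2   65.3] [ 480.5 -214.2   64.4]
222 [ 486.1 -226.1   62.3] [ 485.6 -213.7   61.8]
230 [ 491.1 -225.9   60.6] [ 490.7 -213.3   59.8]
238 [ 496.7 -225.7   57.8] [ 495.5 -212.9   58.8]
246 [ 500.1 -225.5   60.4] [ 500.2 -212.5   58.6]
254 [ 502.3 -225.2   64.9] [ 504.4 -212.2   59.4]
262 [ 502.2 -224.9   73.4] [ 505.8 -212.4   65.4]
270 [ 502.2 -224.7   80.8] [ 501.3 -213.4   81.2]
278 [ 502.1 -224.4   87.7] [ 501.9 -213.6   87. ]
286 [ 502.6 -224.2   93. ] [ 501.7 -213.9   93.4]
```

The rocker is on: its near end has risen to 71 mm, the far face is level at 59 mm, and the stop pushes back with 17 N. Next is the square key.

drive_tool(
  steps=[
    [[0, 0, -15], 0, 0],
    [[0, 0, -30], 0, 0],
    [[7, 20, -30], 0, 0],
    [[14, 41, -30], 0, 0],
    [[21, 61, -30], 0, 0],
    [[21, 61, -25], 0, 0],
    [[21, 61, -18], 0, 0],
    [[21, 61, -15], 0, 0],
  ],
)

```text
clock: 8.35
tool_pos: [487.7, -158.9, 55.5]
tool_rot: [[-0.998, -0.057, -0.001], [-0.057, 0.998, 0.0], [0.001, 0.0, -1.0]]
contact_force: [-0.2, 0.1, -0.0]
opening: 0.2
gripper_force: 0.0
```

```bash
python3 -c "
from h import *
go(487.9,-158.3,38.5-8)"
```

```text
8.35 [ 487.7 -158.9   55.5] 0.19267628933241757 [-0.2  0.1 -0. ] yaw x -176.76 shift [-0.2  0.5 17. ]
```

drive_tool(
  steps=[
    [[0, 0, 5], 0, 0],
    [[0, 0, 9], 0, 0],
    [[0, 0, 12], 0, 0],
    [[0, 0, 14], 0, 0],
    [[0, 0, 16], 0, 0],
    [[0, 0, 17.5], 0, 0],
    [[0, 0, 18.5], 0, 0],
    [[0, 0, 18.5], 0, 0],
  ],
)

```text
clock: 9.35
tool_pos: [488.1, -158.9, 39.0]
tool_rot: [[-0.998, -0.057, 0.0], [-0.057, 0.998, -0.0], [-0.0, -0.0, -1.0]]
contact_force: [-8.0, 1.6, 15.5]
opening: 0.0
gripper_force: 7.9
```

drive_tool(
  steps=[
    [[0, 0, -15], 0, 0],
    [[0, 0, -32], 0, 0],
    [[0, 30, -32], 0, 0],
    [[0, 61, -32], 0, 0],
    [[0, 92, -32], 0, 0],
    [[0, 122, -32], 0, 0],
    [[0, 122, -28], 0, 0],
    [[0, 122, -25], 0, 0],
  ],
)

```text
clock: 10.35
tool_pos: [481.2, -37.2, 63.2]
tool_rot: [[-0.998, -0.057, 0.001], [-0.057, 0.998, -0.0], [-0.001, -0.0, -1.0]]
contact_force: [1.0, -0.4, -0.3]
opening: -0.1
gripper_force: 0.0
```

```bash
python3 - <<'E'
from h import *
go(481,-36,38.5-8)
c=snap('top','t4'); w=snap('wrist','w5')
for n in (c,w):
    P=pts(n)
    for k,(x,y) in dict(sq=(487.9,-158.3),rd=(484.3,-96.5),bar=(481,-50)).items():
        m=(abs(P[...,0]-x)<8)&(abs(P[...,1]-y)<(4 if k=='bar' else 8))&(P[...,2]<75); print(k,m.sum(),np.median(P[m],0).round(1) if m.any() else '')
cv2.imwrite('pics/w5.png',w['image'][...,::-1])
E
```

```text
10.35 [481.2 -37.2  63.2] -0.07774768770672082 [ 1.  -0.4 -0.3] yaw x -176.73 shift [ 0.2  1.2 24.7]
sq 10 [ 486.  -165.8   55.8]
rd 0 
bar 0 
sq 629 [ 487.9 -158.2   55.1]
rd 675 [484.1 -96.5  62.2]
bar 418 [477.8 -50.1  61.7]
```

View pics/w5.png

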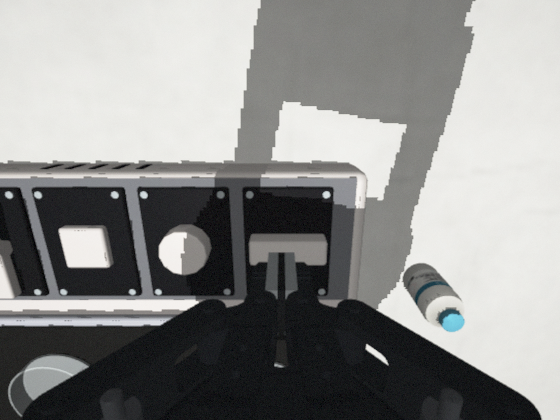

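The square key is down at 55.1 mm and the round key is still up at 62.2 mm. In the picture the fingertips (281,255) are over the bar key (250–327, 248), so I'll press and hold it.

drive_tool(
  steps=[
    [[0, 1, 6], 0, 0],
    [[0, 1, 12], 0, 0],
    [[0, 1, 16], 0, 0],
    [[0, 1, 19], 0, 0],
    [[0, 1, 22], 0, 0],
    [[0, 1, 24.5], 0, 0],
    [[0, 1, 26.5], 0, 0],
    [[0, 1, 26.5], 0, 0],
  ],
)

```text
clock: 11.45
tool_pos: [481.1, -36.0, 38.4]
tool_rot: [[-0.998, -0.057, 0.0], [-0.057, 0.998, -0.0], [-0.0, -0.0, -1.0]]
contact_force: [-15.8, 0.3, 28.2]
opening: 0.1
gripper_force: 14.2
```

```bash
python3 - <<'E'
from h import *
go(481,-36,30)
w=snap('wrist','w6')
P=pts(w)
for k,(x,y) in dict(sq=(487.9,-158.3),rd=(484.3,-96.5),bar=(480,-53)).items():
        m=(abs(P[...,0]-x)<6)&(abs(P[...,1]-y)<(3 if k=='bar' else 8))&(P[...,2]<75); print(k,m.sum(),np.median(P[m],0).round(1) if m.any() else '')
E
```

```text
11.45 [481.1 -36.   38.4] 0.13748645368313803 [-15.8   0.3  28.2] yaw x -176.74 shift [0.1 0.  0.4]
sq 603 [ 487.7 -158.3   55.2]
rd 648 [484.2 -96.4  62.2]
bar 254 [477.6 -53.1  54.5]
```

The bar key is fully down. The 28 N push is more than it needs, so I'll ease off slightly.

drive_tool(
  steps=[
    [[0, 0, -0.3], 0, 0],
    [[0, 0, -0.6], 0, 0],
    [[0, 0, -0.6], 0, 0],
    [[0, 0, -0.6], 0, 0],
    [[0, 0, -0.6], 0, 0],
    [[0, 0, -0.6], 0, 0],
    [[0, 0, -0.6], 0, 0],
    [[0, 0, -0.6], 0, 0],
  ],
)

```text
clock: 12.5
tool_pos: [481.1, -36.0, 38.6]
tool_rot: [[-0.998, -0.057, 0.0], [-0.057, 0.998, -0.0], [-0.0, -0.0, -1.0]]
contact_force: [-12.1, -0.6, 22.2]
opening: 0.1
gripper_force: 11.4
```

```bash
python3 -c "
from station import ctrl
print(ctrl.hand_in())"
```

```text
the job is handed in; nothing more can be done
None
```

The rocker is on, the square key is latched down, and the bar key was held fully down (about 22 N) at hand-in after 12.5 s; the round key was not pressed and I saw no contact with the dishes, bottle or tape, though I did not re-measure their positions.

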